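# Draw a slide box from its stall and lodge it in the carrier

### The arm

A 6-joint arm with a two-finger parallel gripper is mounted at the origin on a cart in front of the work surface, level with it; the furniture and walls round the work are solid. World frame = base frame: x ahead of the robot, y to its left, z up, the work surface at z = 0. Lengths are in mm, angles in rad, forces in N, time in s.
With the tool pointing down it reaches from about 275 to 1000 mm from the base axis. Payload 8.4 kg.
Tool frame: the origin (TCP) lies at the very end of the fingers, on their centre line; the grasp point (between the pads) lies 19 mm behind it; z points along the fingers, y is the direction in which the jaws open and shut (so a half turn about z gives the same grasp; the last joint's range is limited). The gripper opens to 85 mm and grips with 20 to 120 N. Pads are 22 mm wide; open, the fingers measure 114 mm over their backs; the gripper's body (76 mm by 85 mm) begins 54 mm behind the grasp point. The pads swing forward as they close: fully open they stand 13 mm farther back than shut.
Start: joints at [-1.211, 0.353, 1.633, -0, 1.155, -0.002], TCP at [221.223, -584.541, 231.281] pointing down, gripper open.
Joint ranges: [-2.63, 2.63], [-0.92, 2.1], [0.06, 2.66], [-1.3, 4.44], [0, 2.69], [-3.02, 3.02]. Speed limits (rad/s): [2.22, 2.22, 2.79, 3.14, 3.14, 3.14].

### API

Orientations are given as [roll, pitch, yaw] about the fixed x, y, z axes, in that order (R = Rz(yaw) Ry(pitch) Rx(roll)).
In Python, from rig import r gives the robot as it stands.
- The arm moves only by the tool jog_arm, never from a script. Its argument "increments" is text: rows parted by semicolons, each of 7 numbers parted by spaces: the shift along the tool's x, y, z in cm, then the turn, a rotation vector about the tool's x, y, z in rad, then the opening, from -1 (shut) to 1 (fully open). A call has exactly 8 rows; each row shifts and turns the commanded pose from where the row before left it, along the tool's axes as they then stand; what a row does not reach is not made up. A row lasts 1/10 s, in which the tool goes at most 50 mm and 8.59 degrees, less where a joint would pass 70% of its speed; a pose out of reach is approached as far as the arm can. A call with a gripper value outside its range is refused whole. The fingers move at their own pace and stop on an object; "squeeze" is the grip in N (left out, the last holds). Time passes only in rows, so rows that do not move let the fingers close, or fill a call up. It gives the time, the measured TCP pose, the force and the opening at its end, in the units of the state.
- r.sense(): the state, without advancing time (a new reading comes with each control period).
- r.grab_frame(name): name is "scene" or "top" or "wrist"; returns the picture (384x512x3 uint8, red, green, blue); there is no depth.
- r.camera_info(name): a dict with "K" (3x3 intrinsics, pixels), "rvec" (rotation vector, rad) and "tvec" (3), from world to camera coordinates, as OpenCV has them. Camera axes: x right, y down, z forward; pixel columns grow to the right and rows downward; lengths in mm; the calibration is good to about 2 mm. A picture is of the moment at which its call begins: read the wrist's pose just before it. camera_info takes no time and is no camera call; for the wrist camera it gives the pose at the moment of the call.
- r.sign_off(): hands the job in, once; it reports no verdict.
The state is a dict: "clock": time; "qpos": joint angles; "qvel": joint speeds; "joint_efforts": joint torques, N m; "eef_pos": TCP position; "tcp_rot": TCP orientation; "contact_force": force on the tool from outside, world axes, zero at the start; "wrist_torque": the same for the moment, N m; "opening": opening from 0.0 (shut) to 1.0 (fully open).
Only numpy, scipy, OpenCV 4.12 (cv2) and the standard library are available. Lean on these libraries where they do the work, as an engineer would, in place of code of your own. Each camera call takes 0.05 s, during which the arm holds its last target.

### The job

Draw the flat blue slide box out of its green metal stall until well over half of it lies on the open front plate: its sides are shut in, so press on its ribbed top and pull it toward you. Then pick it up and lower it into the black carrier, tilting it so that its near end goes under the orange lip first, until it lies flat on the carrier's floor; let go of it and leave the timer, bottle, dish and tape where they are.

Things in the scene. Friction and masses are not known exactly. Their poses are not given: they have to be found in the camera images.
- slide_box_center (a point): Centre of the loose flat blue slide box, 100 x 62 x 18 mm (x, y, z), 0.1 to 0.2 kg; black thumb ribs on top of its near (-x) half, white label on its far half. x: along its length, away from the robot; z up. Starts in the stall, near end 0 to 8 mm behind the mouth. Smooth: slides easily on the stall floor while fingers grip its top well; a press of 5 to 20 N draws it.
- stall: Fixed green stall; origin on the bench under the middle of its mouth, x into the stall (away from robot), z up. Floor top z = 4 mm, x -108 to 118 mm, 84 mm wide; x < 0 is the open front plate. For x > 0 side walls 69 mm apart, 7.5 mm thick, top z = 30 mm; end wall at x = 112 mm. With its centre drawn to x = -25 to -45 mm the box can be gripped across its width.
- stall_roof (a point): Middle of the front edge of the stall's roof, on its top (33 mm above the bench). The roof spans the stall from here back to the end wall and hides the far half of the box at the start; in front of it, for 58 mm up to the mouth, the box lies open to above between the side walls.
- carrier: Fixed black nest, 135 x 94 mm; origin on the bench under its middle, x away from the robot, z up. Floor top z = 4 mm; inside 105 mm (x) by 67 mm (y). Grey far wall and side guides upright to z = 11 mm, then flared out to about 21 mm. Side guides stand only at the last 22 mm of each end: the middle 61 mm of both long sides is open for fingers, down to the floor plate.
- carrier_lip (a point): Middle of the inner edge of the orange lip, on its underside: 28 mm above the bench, 8 mm inward from the near end wall, lip 4 mm thick. The box does not fit in flat past it: with its far end 10 to 20 degrees up, bring its near end down and under the lip to the near wall, then swing the far end down.
- timer: White square lab timer, 62 x 62 x 20 mm, loose bystander; origin at the centre of its underside.
- bottle: White reagent bottle with blue cap, 56 mm diameter, 105 mm high, loose bystander; origin at the centre of its underside.
- petri: Closed white petri dish, 58 mm diameter, 15 mm high, loose bystander; origin at the centre of its underside.
- tape: Roll of beige tape lying flat, 104 mm diameter, 25 mm high, loose bystander; origin at the centre of its underside.
Mind the look-alikes: they are no part of the job. Several things look just like the part that bears slide_box_center: the one meant starts farthest from the robot's base.

How it is judged:
By the outcome, as a careful person would: the job done as asked, in the order asked, and still so for the second after the job is handed in, with the robot touching nothing.
It also fails if it takes over 51 s, if anything falls off the work surface, if the arm or the gripper's body presses on something with over 40 N, if the wrist force passes 120 N, or if a joint passes its speed limit or range.

## Working session

There is one attempt and no reset: what is moved stays moved. The work goes in short steps, Python scripts to look and compute and a tool call to move; the robot and the scene stay as the last step left them, time stands still between calls to the robot, and variables do not carry over. Pictures are saved under pics/ and viewed, and the job is handed in when it is done.

Besides the shell and the picture viewer there is one more tool, called after "Request:" as name(argument=value, ...) on one line, values as JSON. jog_arm: Moves the arm, as the interface text tells. Its arguments: {"type":"object","properties":{"increments":{"type":"string"},"squeeze":{"type":"number"}},"required":["increments"]}

```bash
mkdir -p pics; ls; python3 - <<'E'
from rig import r
import cv2
s=r.sense()
print(s['clock'],s['eef_pos'],s['tcp_rot'],s['opening'],s['contact_force'])
for n in ['scene','top']:
    im=r.grab_frame(n); cv2.imwrite(f'pics/{n}0.png',im[:,:,::-1])
    print(n,r.camera_info(n))
print(r.camera_info('wrist'))
E
```

```text
pics
0.0 [ 221.05793115 -584.08216611  230.55036323] [-3.14019036e+00 -3.04260267e-05  3.61777422e-01] 1.0007067298233703 [ 0.64550894 -0.1842558  -0.37434839]
scene {'K': array([[477.21907793,   0.        , 260.06439182],
       [  0.        , 477.21907793, 195.6278732 ],
       [  0.        ,   0.        ,   1.        ]]), 'rvec': array([ 1.25483175, -2.04255951,  1.13485284]), 'tvec': array([ 278.06759488,  334.59466242, 1082.39323241])}
top {'K': array([[380.78323497,   0.        , 255.93807985],
       [  0.        , 380.78323497, 191.89350619],
       [  0.        ,   0.        ,   1.        ]]), 'rvec': array([ 2.17338265, -2.21527997,  0.0581627 ]), 'tvec': array([  26.33102284,  581.40785188, 1313.13089098])}
{'K': array([[315.92486782,   0.        , 253.21609627],
       [  0.        , 315.92486782, 194.24927933],
       [  0.        ,   0.        ,   1.        ]]), 'rvec': array([-2.39451906,  1.65250642,  0.22880382]), 'tvec': array([-624.77961571,  -35.51576901,  379.49201475])}
```

View pics/scene0.png

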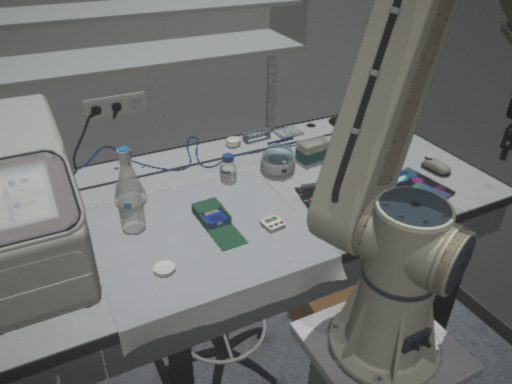

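View pics/top0.png

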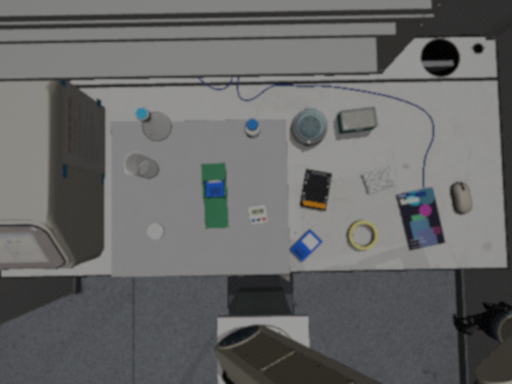

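The stall box shows at top pixel (215,189) and a look-alike at (306,245). The carrier is at (316,190), timer at (258,215), bottle at (252,128), dish at (155,231) and tape at (363,235). Next I'll take a close crop and compute positions.

```bash
cat > h.py <<'E'
import numpy as np, cv2
from scipy.spatial.transform import Rotation as Ro
from rig import r
def ray(ci,uv,z):
    R=Ro.from_rotvec(np.ravel(ci['rvec'])).as_matrix(); t=np.ravel(ci['tvec'])
    d=R.T@np.linalg.inv(ci['K'])@np.array([uv[0],uv[1],1.]); c=-R.T@t
    return c+d*(z-c[2])/d[2]
def proj(ci,P):
    return cv2.projectPoints(np.array(P,float).reshape(-1,3),np.array(ci['rvec']),np.array(ci['tvec']),ci['K'],None)[0].reshape(-1,2)
E
python3 - <<'E'
from h import *
im=cv2.imread('pics/top0.png')
a=cv2.resize(im[150:270,180:400],None,fx=3.6,fy=3.6,interpolation=cv2.INTER_CUBIC); a=cv2.convertScaleAbs(a,alpha=1.5)
cv2.imwrite('pics/topcrop.png',a)
im=cv2.imread('pics/scene0.png')
a=cv2.resize(im[130:260,170:340],None,fx=4.5,fy=4.5,interpolation=cv2.INTER_CUBIC); a=cv2.convertScaleAbs(a,alpha=1.3)
cv2.imwrite('pics/scenecrop.png',a)
ci=r.camera_info('top')
for n,p,z in [('stall',(215,195),20),('box',(215,189),20),('look',(306,245),18),('carrier',(316,190),10),('timer',(258,215),20),('bottle',(252,128),105),('petri',(155,231),15),('tape',(363,235),25)]: print(n,ray(ci,p,z).round())
E
```

```text
stall [573. 158.  20.]
box [594. 157.  20.]
look [ 395. -154.   18.]
carrier [ 585. -195.   10.]
timer [501.  10.  20.]
bottle [787.  24. 105.]
petri [453. 368.  15.]
tape [ 426. -350.   25.]
```

View pics/topcrop.png

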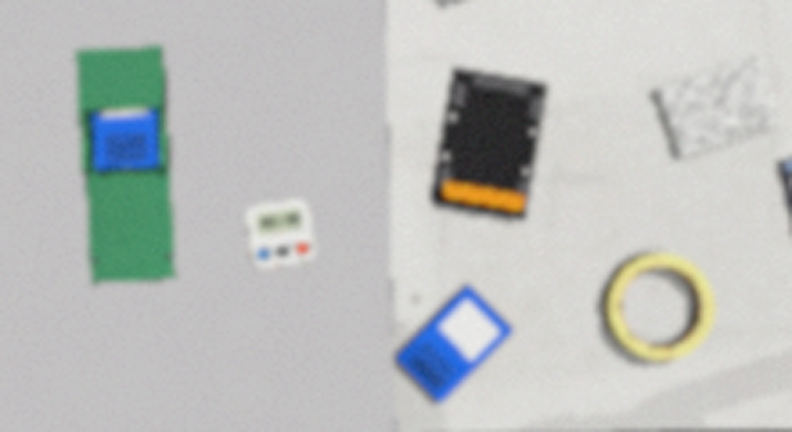

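View pics/scenecrop.png

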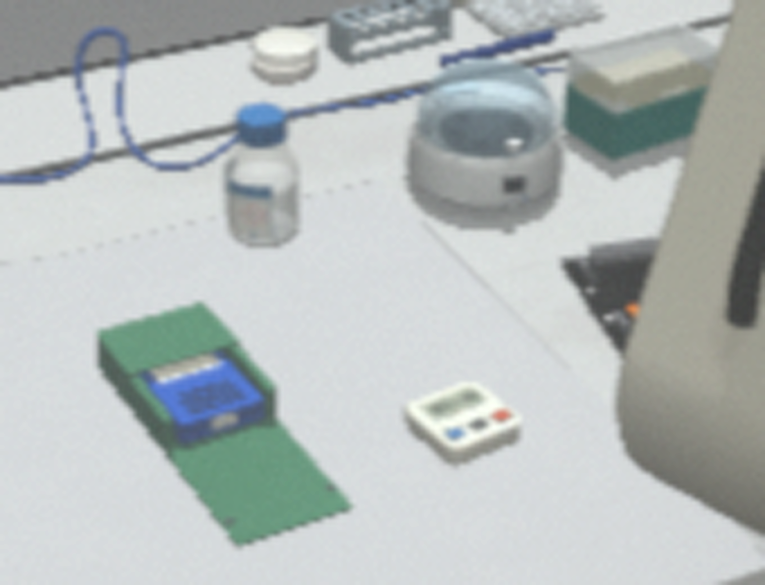

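Candidates for the slide box are the blue box in the green stall at top pixel (215,189) and a loose blue box at (306,245). The one in the stall is farther from the base (x≈594 against 395) and has its ribbed half open, so that's the one. The crop confirms the ribs nearest the robot and the label under the roof. Next I'll measure the stall and carrier roughly and work out where the wrist camera sits on the tool.

```bash
python3 - <<'E'
from h import *
im=cv2.imread('pics/top0.png'); ci=r.camera_info('top')
c=lambda x,y:(180+x/3.6,150+y/3.6)
for n,p,z in [('plateFL',(93,282),4),('plateFR',(174,277),4),('roofBL',(77,52),33),('roofBR',(162,47),33),('roofFL',(80,108),33),('roofFR',(163,108),33),
 ('carNL',(433,202),8),('carNR',(523,217),8),('carFL',(456,70),15),('carFR',(547,86),15),('lipinL',(447,181),32),('lipinR',(527,193),32)]:
    print(n,ray(ci,c(*p),z).round(1))
s=r.sense(); w=r.camera_info('wrist')
Rw=Ro.from_rotvec(np.ravel(w['rvec'])).as_matrix(); t=np.ravel(w['tvec']); cam=-Rw.T@t
Rt=Ro.from_euler('xyz',s['tcp_rot']).as_matrix()
print('cam in tool',Rt.T@(cam-s['eef_pos']),'\naxes cam(cols x,y,z) in tool\n',(Rt.T@Rw.T).round(3), s['qpos'].round(3) if hasattr(s['qpos'],'round') else s['qpos'])
print('move in tool axes to (540,155,260):',Rt.T@(np.array([540,155,260])-s['eef_pos']))
E
```

```text
plateFL [458.  193.1   4. ]
plateFR [461.4 114.2   4. ]
roofBL [679.5 201.9  33. ]
roofBR [682.7 120.3  33. ]
roofFL [625.5 199.7  33. ]
roofFR [624.  120.2  33. ]
carNL [ 529.4 -139.1    8. ]
carNR [ 513.2 -226.1    8. ]
carFL [ 657.1 -163.8   15. ]
carFR [ 639.8 -251.8   15. ]
lipinL [ 548.9 -150.2   32. ]
lipinR [ 535.9 -226.3   32. ]
cam in tool [  68.39902584    0.60682992 -143.33108659] 
axes cam(cols x,y,z) in tool
 [[ 0.001 -0.963 -0.269]
 [ 1.     0.001 -0.   ]
 [ 0.    -0.269  0.963]] [-1.211  0.354  1.634  0.     1.155 -0.002]
move in tool axes to (540,155,260): [ 559.90918766 -578.45135756  -28.65510827]
```

Request:
jog_arm(increments="3.9 -2.1 -0.2 0 0 0 1; 3.9 -2.1 -0.2 0 0 0 1; 3.9 -2.1 -0.2 0 0 0 1; 3.9 -2.1 -0.2 0 0 0 1; 3.9 -2.1 -0.2 0 0 0 1; 3.9 -2.1 -0.2 0 0 0 1; 3.9 -2.1 -0.2 0 0 0 1; 3.9 -2.1 -0.2 0 0 0 1")

```text
clock: 0.9
eef_pos: [454.3, -315.4, 247.2]
tcp_rot: [-3.141, 0.0, 0.362]
contact_force: [1.2, -1.3, 0.3]
opening: 1.001
```

Request:
jog_arm(increments="3.7 -2.0 0 0 0 0 1; 3.7 -2.0 0 0 0 0 1; 3.7 -2.0 0 0 0 0 1; 3.7 -2.0 0 0 0 0.14 1; 0 0 0 0 0 0.14 1; 0 0 0 0 0 0.14 1; 0 0 0 0 0 0.14 1; 0 0 0 0 0 0 1")

```text
clock: 1.7
eef_pos: [563.5, -189.5, 246.9]
tcp_rot: [-3.142, 0.001, -0.2]
contact_force: [-0.7, 0.6, 0.2]
opening: 1.0
```

```bash
python3 - <<'E'
from h import *
import pickle
s=r.sense(); ci=r.camera_info('wrist'); im=r.grab_frame('wrist')[:,:,::-1]
cv2.imwrite('pics/w_car.png',im); pickle.dump(ci,open('w_car.pkl','wb'))
cv2.imwrite('pics/w_car2.png',cv2.resize(im,(768,576),interpolation=cv2.INTER_CUBIC))
print(s['clock'],s['eef_pos'],s['tcp_rot'],s['qpos'])
E
```

```text
1.7 [ 563.4955378  -189.52838928  246.86522804] [-3.14151211e+00  7.99573892e-04 -1.99960841e-01] [-3.26968518e-01  2.91942424e-01  1.68377435e+00 -2.32556468e-05
  1.16667921e+00  1.44379784e+00]
```

View pics/w_car2.png

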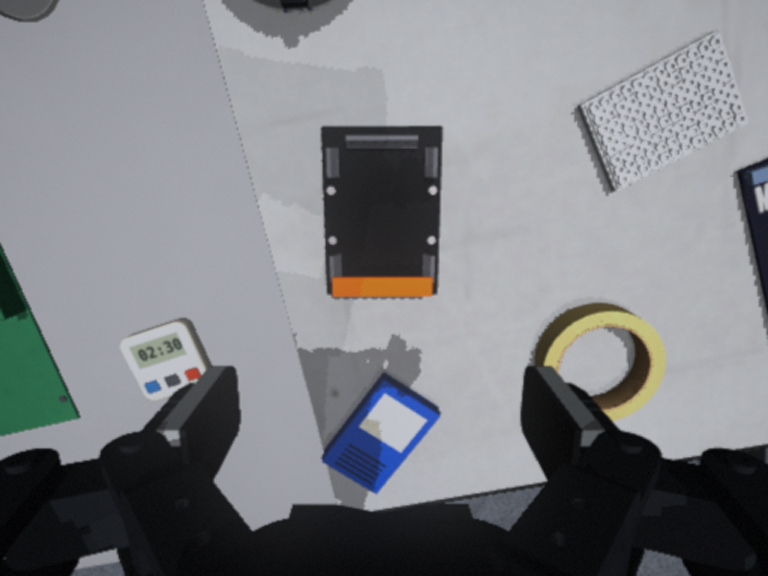

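The wrist view shows the carrier with its lip's inner edge at about (333–434, 277) and plate far corners at (322,127) and (442,127), with four white dots on the floor plate. I'll measure it properly.

```bash
python3 - <<'E'
from h import *
import pickle
ci=pickle.load(open('w_car.pkl','rb')); im=cv2.imread('pics/w_car.png')
hsv=cv2.cvtColor(im,cv2.COLOR_BGR2HSV)
m=cv2.inRange(hsv,(5,150,120),(18,255,255)); n,l,st,ce=cv2.connectedComponentsWithStats(m)
i=1+np.argmax(st[1:,4]); ys,xs=np.where(l==i); rect=cv2.minAreaRect(np.c_[xs,ys].astype(np.float32)); bp=cv2.boxPoints(rect)
print('lip px',bp.round(1))
for p in bp: print(' z32',ray(ci,p,32).round(1),' z28',ray(ci,p,28).round(1))
# dark plate
g=im.max(2); d=(g<70).astype(np.uint8); d[:, :200]=0; d[:,310:]=0; d[210:]=0; d[:60]=0
d=cv2.morphologyEx(d|((l==i)&1).astype(np.uint8),cv2.MORPH_CLOSE,np.ones((9,9)))
n,l2,st,ce=cv2.connectedComponentsWithStats(d); j=1+np.argmax(st[1:,4]); ys,xs=np.where(l2==j)
rect=cv2.minAreaRect(np.c_[xs,ys].astype(np.float32)); print(rect)
cn=cv2.findContours((l2==j).astype(np.uint8),0,2)[0][0]
ap=cv2.approxPolyDP(cn,6,True)[:,0]; print(ap)
for p in ap: print(p,ray(ci,p,4).round(1),ray(ci,p,0).round(1))
# dots
w=cv2.inRange(hsv,(0,0,150),(180,60,255)); n,l3,st,ce=cv2.connectedComponentsWithStats(w)
for k in range(1,n):
    if st[k,4]<80 and 210<ce[k][0]<300 and 90<ce[k][1]<200: print('dot',ce[k].round(1),st[k,4],ray(ci,ce[k],4).round(1))
cv2.imwrite('pics/car_big.png',cv2.resize(im[75:210,195:315],None,fx=4.4,fy=4.4,interpolation=cv2.INTER_CUBIC))
E
```

```text
lip px [[221. 185.]
 [288. 185.]
 [288. 197.]
 [221. 197.]]
 z32 [ 550.8 -148.9   32. ]  z28 [ 549.9 -148.3   28. ]
 z32 [ 535.3 -225.6   32. ]  z28 [ 534.2 -225.8   28. ]
 z32 [ 520.9 -223.1   32. ]  z28 [ 519.7 -223.3   28. ]
 z32 [ 536.5 -145.6   32. ]  z28 [ 535.5 -144.9   28. ]
((254.0, 141.0), (112.0, 78.0), 90.0)
[[215  85]
 [218 194]
 [290 194]
 [293  85]]
[215  85] [ 662.1 -164.6    4. ] [ 662.4 -164.2    0. ]
[218 194] [ 533.8 -138.2    4. ] [ 532.8 -137.5    0. ]
[290 194] [ 515.7 -227.8    4. ] [ 514.5 -228.     0. ]
[293  85] [ 644.2 -253.1    4. ] [ 644.3 -253.6    0. ]
dot [220.  126.5] 16 [ 615.1 -159.7    4. ]
dot [288.2 126.4] 19 [ 599.  -239.7    4. ]
dot [221.2 159.8] 11 [ 575.6 -152.     4. ]
dot [287.5 159.6] 17 [ 559.7 -232.1    4. ]
```

View pics/car_big.png

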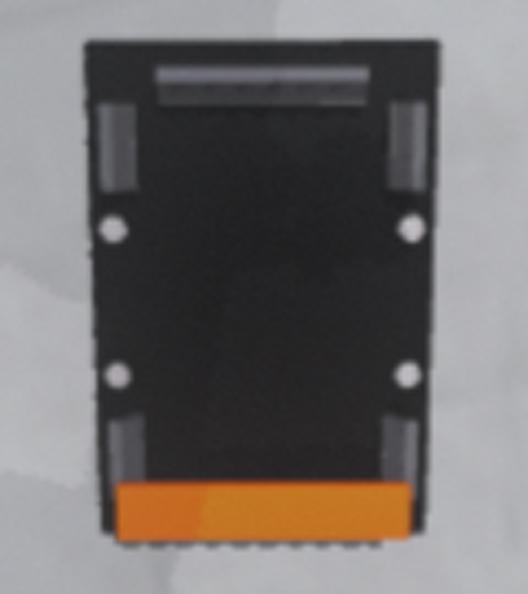

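Request:
jog_arm(increments="-0.9 -4.2 0 0 0 0 1; -0.9 -4.2 0 0 0 0 1; -0.9 -4.2 0 0 0 0 1; -0.9 -4.2 0 0 0 0 1; -0.9 -4.2 0 0 0 0 1; -0.9 -4.2 0 0 0 0 1; -0.9 -4.2 0 0 0 -0.12 1; -0.9 -4.2 0 0 0 -0.11 1")

```text
clock: 2.55
eef_pos: [554.2, 155.1, 247.3]
tcp_rot: [-3.142, -0.001, 0.041]
contact_force: [0.6, -0.9, -0.5]
opening: 1.001
```

Request:
jog_arm(increments="0 0 0 0 0 0 1; 0 0 0 0 0 0 1; 0 0 0 0 0 0 -1; 0 0 0 0 0 0 -1; 0 0 0 0 0 0 -1; 0 0 0 0 0 0 -1; 0 0 0 0 0 0 -1; 0 0 0 0 0 0 -1", squeeze=30)

```text
clock: 3.35
eef_pos: [554.2, 153.2, 247.3]
tcp_rot: [3.142, -0.0, 0.032]
contact_force: [-0.2, -0.0, 0.0]
opening: 0.005
```

```bash
python3 - <<'E'
from h import *
import pickle
s=r.sense(); ci=r.camera_info('wrist'); im=r.grab_frame('wrist')[:,:,::-1]
cv2.imwrite('pics/w_st.png',im); pickle.dump(ci,open('w_st.pkl','wb'))
cv2.imwrite('pics/w_st2.png',cv2.resize(im,(768,576),interpolation=cv2.INTER_CUBIC))
print(s['clock'],s['eef_pos'],s['tcp_rot'],s['contact_force'],s['opening'])
E
```

```text
3.35 [554.15607248 153.18818499 247.28462714] [ 3.14158558e+00 -1.05979615e-05  3.15012775e-02] [-0.17516657 -0.03426819  0.00569805] 0.004543015327004552
```

View pics/w_st2.png

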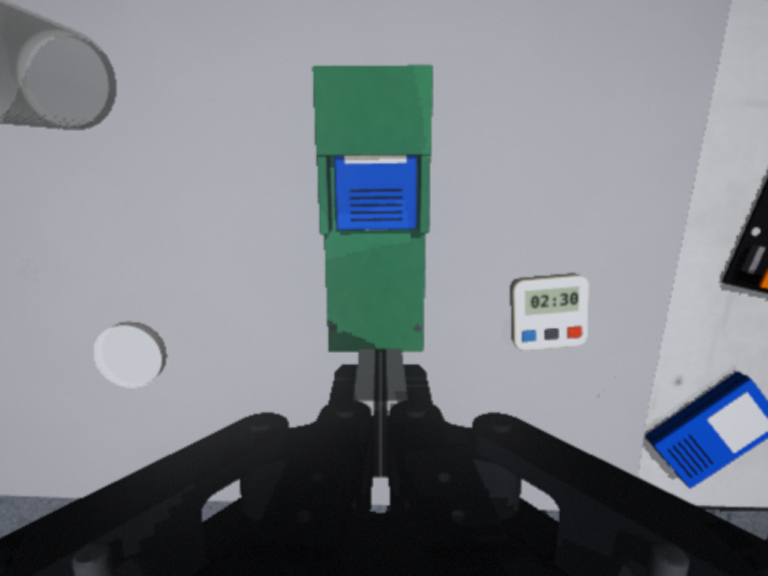

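The box lies between the walls, with its near top edge at row 231 and ribs at rows 188–222. The plate's near corners are at (328,351) and (424,351), and the roof's front edge is at row 156.

```bash
python3 - <<'E'
from h import *
import pickle
ci=pickle.load(open('w_st.pkl','rb')); im=cv2.imread('pics/w_st.png'); hsv=cv2.cvtColor(im,cv2.COLOR_BGR2HSV)
for n,p,z in [('plNL',(328,351),4),('plNR',(424.5,351),4),('plML',(324,236),4),('wallNL',(319.5,234),30),('wallNR',(430,235),30),('roofFL',(317,156.5),33),('roofFR',(431,156.5),33),('roofBL',(313,66),33),('roofBR',(433,65.5),33)]:
    print(n,ray(ci,(p[0]/1.5,p[1]/1.5),z).round(1))
m=cv2.inRange(hsv,(105,120,60),(130,255,255)); m[:95]=0;m[165:]=0;m[:,:205]=0;m[:,300:]=0
m=cv2.morphologyEx(m,cv2.MORPH_CLOSE,np.ones((7,7)))
ys,xs=np.where(m>0); rect=cv2.minAreaRect(np.c_[xs,ys].astype(np.float32)); print(rect)
for p in cv2.boxPoints(rect): print(p,ray(ci,p,22).round(1))
for y in (120,130,140,145): print(y,np.where(m[y])[0][[0,-1]])
print('ribs', ray(ci,(376/1.5,189/1.5),22),ray(ci,(376/1.5,220/1.5),22))
E
```

```text
plNL [458.8 195.3   4. ]
plNR [461.5 110.6   4. ]
plML [560.3 198.8   4. ]
wallNL [565.9 199.3  30. ]
wallNR [567.8 114.8  30. ]
roofFL [622.9 200.6  33. ]
roofFR [625.5 117.9  33. ]
roofBL [683.  203.2  33. ]
roofBR [686.  120.2  33. ]
((249.99996948242188, 128.0), (47.99999237060547, 53.99999237060547), 90.0)
[222.99997 104.     ] [623.6 188.9  22. ]
[276.99997 104.     ] [625.6 128.4  22. ]
[276.99997 152.     ] [571.7 125.6  22. ]
[222.99997 152.     ] [569.7 188.6  22. ]
120 [223 277]
130 [224 277]
140 [224 277]
145 [224 277]
ribs [600.47057263 157.18994384  22.        ] [576.95177196 156.48592672  22.        ]
```

Request:
jog_arm(increments="0.45 -0.04 2.6 0 0 0 -1; 0.45 -0.04 2.6 0 0 0 -1; 0.45 -0.04 2.6 0 0 0 -1; 0.45 -0.04 2.6 0 0 0 -1; 0.45 -0.04 2.6 0 0 0 -1; 0.45 -0.04 2.6 0 0 0 -1; 0.45 -0.04 2.6 0 0 0 -1; 0.45 -0.04 2.6 0 0 0 -1")

```text
clock: 4.2
eef_pos: [590.3, 157.9, 38.3]
tcp_rot: [-3.142, -0.0, 0.032]
contact_force: [0.1, -0.3, 0.2]
opening: -0.0
```

Request:
jog_arm(increments="0 0 0.7 0 0 0 -1; 0 0 0.3 0 0 0 -1; 0 0 0.2 0 0 0 -1; 0 0 0.1 0 0 0 -1; 0 0 0.1 0 0 0 -1; 0 0 0 0 0 0 -1; 0 0 0 0 0 0 -1; 0 0 0 0 0 0 -1")

```text
clock: 5.0
eef_pos: [590.1, 157.8, 25.6]
tcp_rot: [-3.141, -0.0, 0.032]
contact_force: [0.1, -0.1, 0.0]
opening: -0.0
```

Request:
jog_arm(increments="0 0 0.1 0 0 0 -1; 0 0 0.1 0 0 0 -1; 0 0 0.05 0 0 0 -1; 0 0 0.05 0 0 0 -1; 0 0 0.03 0 0 0 -1; 0 0 0.03 0 0 0 -1; 0 0 0 0 0 0 -1; 0 0 0 0 0 0 -1")

```text
clock: 5.8
eef_pos: [590.1, 157.8, 22.1]
tcp_rot: [-3.142, -0.0, 0.032]
contact_force: [-1.9, -0.4, 5.2]
opening: -0.004
```

Request:
jog_arm(increments="0 0 0.03 0 0 0 -1; 0 0 0 0 0 0 -1; 0 0 0.03 0 0 0 -1; 0 0 0 0 0 0 -1; 0 0 0 0 0 0 -1; 0 0 0 0 0 0 -1; 0 0 0 0 0 0 -1; 0 0 0 0 0 0 -1")

```text
clock: 6.6
eef_pos: [590.2, 157.9, 22.1]
tcp_rot: [-3.141, -0.001, 0.032]
contact_force: [-2.2, 0.2, 11.2]
opening: -0.003
```

Request:
jog_arm(increments="-0.1 0 0.01 0 0 0 -1; -0.2 0 0 0 0 0 -1; -0.3 0 0 0 0 0 -1; -0.5 0 0 0 0 0 -1; -0.5 0 0 0 0 0 -1; -0.5 0 0 0 0 0 -1; -0.5 0 0 0 0 0 -1; -0.4 0 0 0 0 0 -1")

```text
clock: 7.4
eef_pos: [561.6, 157.3, 22.1]
tcp_rot: [-3.141, -0.004, 0.032]
contact_force: [2.2, -0.8, 5.9]
opening: -0.0
```

```bash
python3 - <<'E'
from h import *
s=r.sense(); im=r.grab_frame('top')[:,:,::-1]
cv2.imwrite('pics/t1.png',cv2.resize(im[150:250,170:290],None,fx=5,fy=5,interpolation=cv2.INTER_CUBIC))
im=r.grab_frame('scene')[:,:,::-1]
cv2.imwrite('pics/s1.png',cv2.resize(im[150:270,150:310],None,fx=5,fy=5,interpolation=cv2.INTER_CUBIC))
print(s['clock'],s['eef_pos'],s['contact_force'])
E
```

```text
7.4 [561.59182143 157.27224184  22.09554213] [ 2.24150706 -0.82559578  5.85471346]
```

View pics/s1.png

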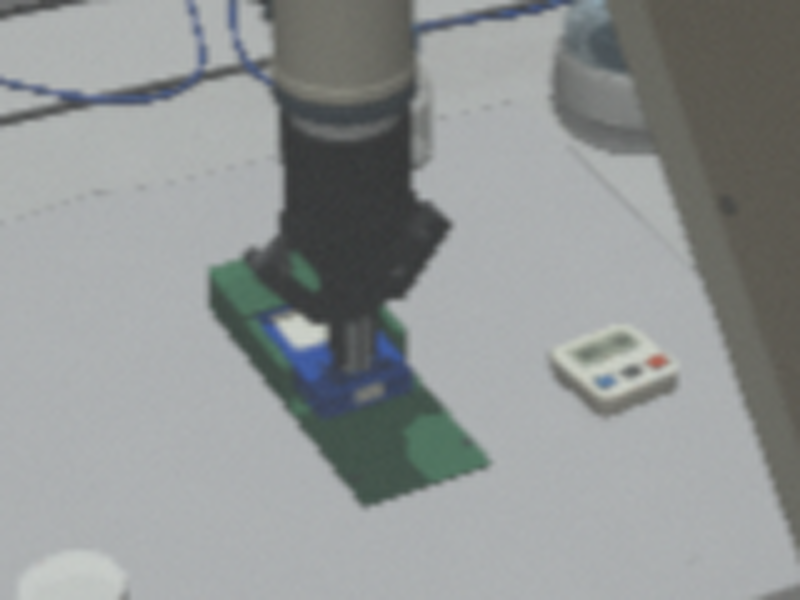

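The box is moving with the finger; its label now shows at (300,330) and its near end is past the mouth. The press has dropped to 6 N, so I'll add a little and pull on.

Request:
jog_arm(increments="-0.2 0 0.04 0 0 0 -1; -0.4 0 0.01 0 0 0 -1; -0.5 0 0 0 0 0 -1; -0.5 0 0 0 0 0 -1; -0.5 0 0 0 0 0 -1; -0.5 0 0 0 0 0 -1; -0.5 0 0 0 0 0 -1; -0.5 0 0 0 0 0 -1")

```text
clock: 8.3
eef_pos: [526.6, 156.4, 22.0]
tcp_rot: [-3.14, -0.005, 0.032]
contact_force: [3.3, 0.3, 10.3]
opening: -0.0
```

Request:
jog_arm(increments="-0.5 0 0.01 0 0 0 -1; -0.5 0 0 0 0 0 -1; -0.5 0 0 0 0 0 -1; -0.4 0 0 0 0 0 -1; -0.2 0 0 0 0 0 -1; 0 0 0 0 0 0 -1; 0 0 -0.1 0 0 0 -1; 0 0 -0.2 0 0 0 -1")

```text
clock: 9.1
eef_pos: [502.9, 155.0, 23.4]
tcp_rot: [3.142, 0.0, 0.032]
contact_force: [-0.2, 0.4, -0.3]
opening: 0.0
```

Request:
jog_arm(increments="0 0 -1.0 0 0 0 -1; 0 0 -1.5 0 0 0 -1; 0 0 -2 0 0 0 1; 0 0 -2 0 0 0 1; 0 0 -2 0 0 0 1; 0 0 -1.5 0 0 0 1; 0 0 0 0 0 0 1; 0 0 0 0 0 0 1")

```text
clock: 9.9
eef_pos: [502.9, 155.0, 123.5]
tcp_rot: [-3.142, -0.0, 0.032]
contact_force: [-0.0, -0.3, -0.1]
opening: 0.991
```

```bash
python3 - <<'E'
from h import *
import pickle
s=r.sense(); ci=r.camera_info('wrist'); im=r.grab_frame('wrist')[:,:,::-1]
cv2.imwrite('pics/w_b.png',im); pickle.dump(ci,open('w_b.pkl','wb'))
cv2.imwrite('pics/w_b2.png',cv2.resize(im,(768,576),interpolation=cv2.INTER_CUBIC))
print(s['clock'],s['eef_pos'],s['tcp_rot'],s['opening'])
hsv=cv2.cvtColor(im,cv2.COLOR_BGR2HSV)
m=cv2.inRange(hsv,(105,120,60),(130,255,255))
n,l,st,ce=cv2.connectedComponentsWithStats(m); i=1+np.argmax(st[1:,4]); print(st[i])
ys,xs=np.where(l==i); rect=cv2.minAreaRect(np.c_[xs,ys].astype(np.float32)); print(rect)
for p in cv2.boxPoints(rect): print(p,ray(ci,p,22).round(1))
E
```

```text
9.9 [502.92516365 154.96748399 123.46495938] [-3.14150858e+00 -3.99287098e-04  3.17670690e-02] 0.9913511763633074
[ 210   86   83  129 6832]
((251.0, 150.0), (128.0, 82.0), 90.0)
[210.  86.] [584.5 188.9  22. ]
[292.  86.] [586.5 128.8  22. ]
[292. 214.] [487.3 122.3  22. ]
[210. 214.] [485.1 189.4  22. ]
```

View pics/w_b2.png

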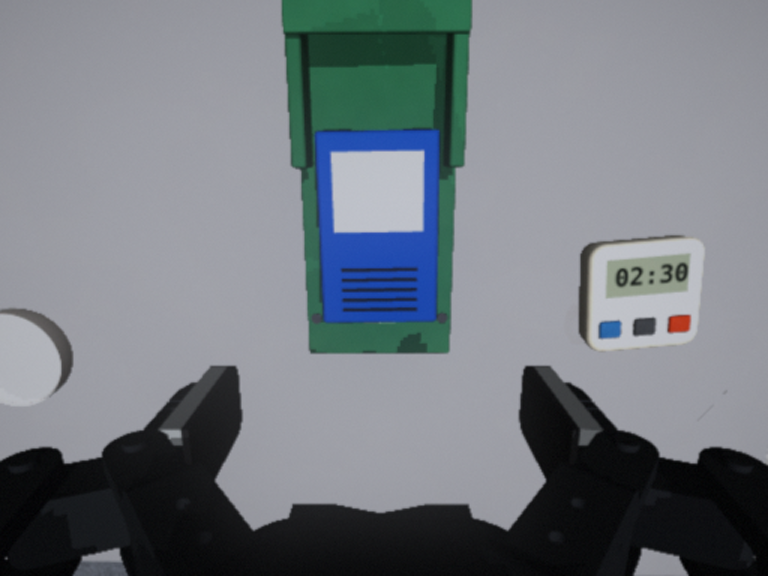

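The box has been drawn out. Its corners measure centre ≈ (535.8,157.3), about 32 mm in front of the mouth, with yaw 0.03, length 99 and width about 60, which matches its given size. I'll come down around it now.

Request:
jog_arm(increments="0.82 -0.03 1 0 0 0 1; 0.82 -0.03 1 0 0 0 1; 0.82 -0.03 1 0 0 0 1; 0.82 -0.03 1 0 0 0 1; 0 0 1.8 0 0 0 1; 0 0 1.8 0 0 0 1; 0 0 1.8 0 0 0 1; 0 0 1.2 0 0 0 1")

```text
clock: 10.75
eef_pos: [535.4, 157.0, 15.2]
tcp_rot: [3.141, 0.002, 0.032]
contact_force: [0.0, -0.7, 0.6]
opening: 1.002
```

Request:
jog_arm(increments="0 0 0.4 0 0 0 1; 0 0 0.4 0 0 0 1; 0 0 0.2 0 0 0 1; 0 0 0.1 0 0 0 1; 0 0 0.1 0 0 0 1; 0 0 0 0 0 0 1; 0 0 0 0 0 0 1; 0 0 0 0 0 0 1")

```text
clock: 11.55
eef_pos: [535.9, 157.3, 5.6]
tcp_rot: [-3.141, -0.0, 0.032]
contact_force: [0.7, 0.5, 1.0]
opening: 0.999
```

```bash
python3 - <<'E'
from h import *
s=r.sense(); ci=r.camera_info('wrist'); im=r.grab_frame('wrist')[:,:,::-1]
cv2.imwrite('pics/w_c2.png',cv2.resize(im,(768,576),interpolation=cv2.INTER_CUBIC))
print(s['clock'],s['eef_pos'],s['tcp_rot'],s['opening'],s['contact_force'])
E
```

```text
11.55 [535.89688832 157.30344999   5.60642833] [-3.14149841e+00 -3.69991813e-04  3.18149838e-02] 0.9985933022174559 [0.73652767 0.50493022 0.97707728]
```

View pics/w_c2.png

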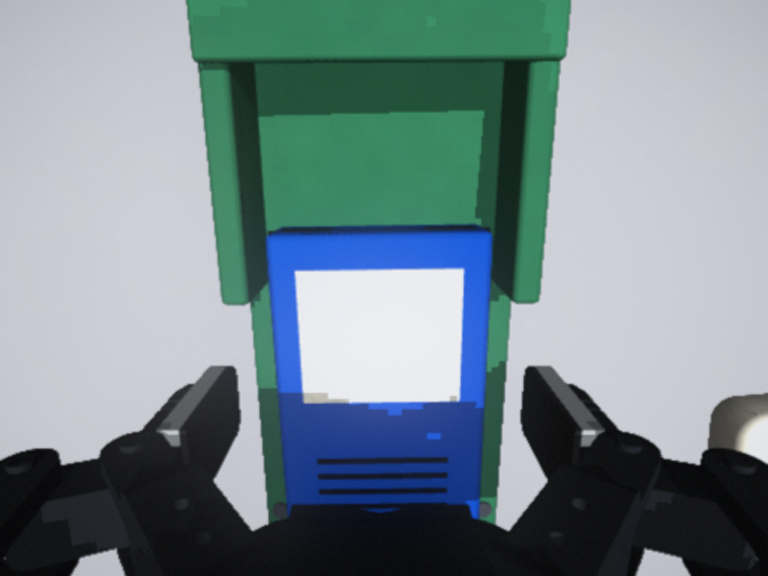

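Both fingers straddle the box with equal gaps, and the force is near zero. I'll go down 3 mm and close.

Request:
jog_arm(increments="0 0 0.2 0 0 0 1; 0 0 0.1 0 0 0 1; 0 0 0 0 0 0 0.5; 0 0 0 0 0 0 0.3; 0 0 0 0 0 0 0.2; 0 0 0 0 0 0 0; 0 0 0 0 0 0 0; 0 0 0 0 0 0 0", squeeze=50)

```text
clock: 12.4
eef_pos: [535.9, 157.3, 2.5]
tcp_rot: [-3.142, -0.0, 0.032]
contact_force: [0.8, -0.4, 0.7]
opening: 0.71
```

Request:
jog_arm(increments="0 0 0 0 0 0 -1; 0 0 -0.2 0 0 0 -1; 0 0 -0.5 0 0 0 -1; 0 0 -1 0 0 0 -1; 0 0 -2 0 0 0 -1; 0 0 -2.5 0 0 0 -1; 0 0 -2.5 0 0 0 -1; 0 0 -1.5 0 0 0 -1")

```text
clock: 13.2
eef_pos: [536.6, 157.5, 107.1]
tcp_rot: [-3.141, -0.002, 0.032]
contact_force: [0.1, 0.4, -1.1]
opening: 0.712
```

```bash
python3 - <<'E'
from h import *
s=r.sense(); ci=r.camera_info('wrist'); im=r.grab_frame('wrist')[:,:,::-1]
cv2.imwrite('pics/w_d2.png',cv2.resize(im,(768,576),interpolation=cv2.INTER_CUBIC))
im=r.grab_frame('scene')[:,:,::-1]
cv2.imwrite('pics/s2.png',cv2.resize(im[110:260,140:320],None,fx=4,fy=4,interpolation=cv2.INTER_CUBIC))
print(s['clock'],s['eef_pos'],s['tcp_rot'],s['opening'],s['contact_force'],s['wrist_torque'])
E
```

```text
13.2 [536.56318035 157.50261595 107.07653181] [-3.14092911e+00 -2.46977527e-03  3.17565150e-02] 0.7115228522880334 [ 0.05472059  0.41051842 -1.08513384] [ 0.02184891  0.03092254 -0.00258256]
```

View pics/w_d2.png

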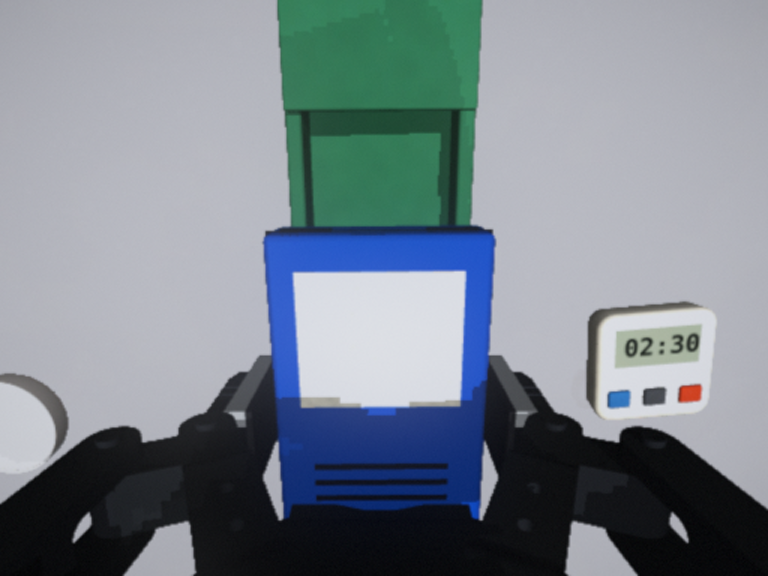

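View pics/s2.png

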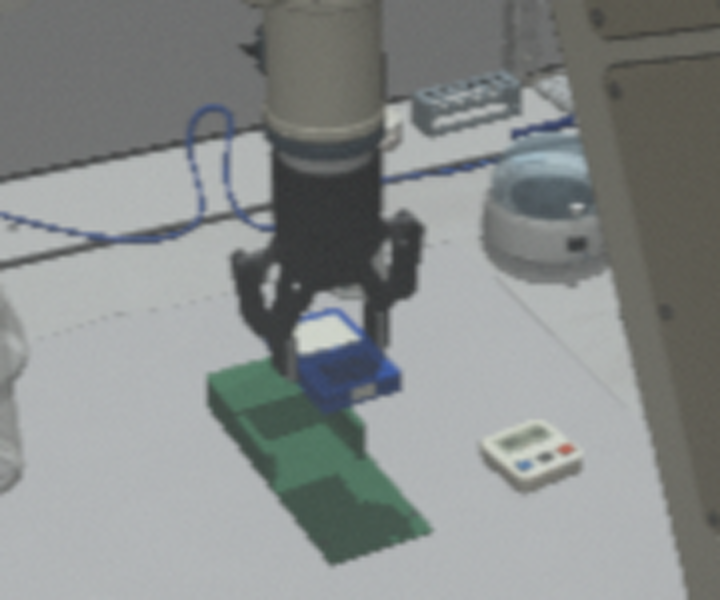

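The box is held square in the pads: wrist-view edges are at x=268–492 and the far edge is level at row 232. Now I'll carry it over the carrier, turn it to the carrier's yaw (−0.195) and tilt the far end up 15°.

Request:
jog_arm(increments="0.3 2.2 0 0 0 0 -1; 0.5 3.6 0 0 0 0 -1; 0.6 4.2 0 0 0 0 -1; 0.6 4.2 0 0 0 0 -1; 0.6 4.2 0 0 0 0 -1; 0.6 4.2 0 0 0 0 -1; 0.6 4.2 0 0 0 0 -1; 0.6 4.0 0 0 0 0 -1")

```text
clock: 14.1
eef_pos: [589.0, -151.0, 103.6]
tcp_rot: [-3.141, 0.001, 0.032]
contact_force: [1.3, 0.1, -1.1]
opening: 0.705
```

Request:
jog_arm(increments="0.5 3.2 0 0 0 0 -1; 0.3 1.8 0 0 0 0.07 -1; 0 0 0 0 0 0.1 -1; 0 0 0 0 0 0.057 -1; 0 0 0 0 0.08 0 -1; 0 0 0 0 0.1 0 -1; 0 0 0 0 0.082 0 -1; 0 0 0 0 0 0 -1")

```text
clock: 14.9
eef_pos: [595.9, -198.0, 102.8]
tcp_rot: [-3.141, -0.259, -0.196]
contact_force: [-0.0, 0.1, -0.7]
opening: 0.713
```

```bash
cat > car.py <<'E'
from h import *
C=np.array([587.3,-195.9,0]); YAW=-0.195
Rc=Ro.from_euler('z',YAW).as_matrix()
def target(x,y,z,th):
    R=Rc@Ro.from_euler('xyz',[np.pi,0,0]).as_matrix()@Ro.from_rotvec([0,th,0]).as_matrix()
    return C+Rc@np.array([x,y,z]),R
def inc(p0,R0,p1,R1):
    return np.r_[R0.T@(p1-p0)/10,Ro.from_matrix(R0.T@R1).as_rotvec()]
def now():
    s=r.sense(); p=np.array(s['eef_pos']); R=Ro.from_euler('xyz',s['tcp_rot']).as_matrix()
    return s,p,R
E
python3 - <<'E'
from car import *
s,p,R=now(); ci=r.camera_info('wrist'); im=r.grab_frame('wrist')[:,:,::-1]
cv2.imwrite('pics/w_e2.png',cv2.resize(im,(768,576),interpolation=cv2.INTER_CUBIC))
print(s['clock'],p,s['tcp_rot'],s['opening'],s['contact_force'])
print('in carrier',Rc.T@(p-C))
p1,R1=target(13.3,0,60,.262); print(inc(p,R,p1,R1).round(3))
print(inc(p1,R1,*target(13.3,0,17.5,.262)).round(3))
# box check: project box corners in tool frame
t=lambda q: p+R@np.array(q,float)
print(proj(ci,[t([50,-31,-19.5]),t([50,31,-19.5]),t([-10,-31,-19.5]),t([-10,31,-19.5])])*1.5)
E
```

```text
14.9 [ 595.8668441  -197.99918531  102.78163911] [-3.140945   -0.25889501 -0.19577802] 0.7130790208982697 [-0.0055051   0.10248582 -0.68993255]
in carrier [  8.8112343   -0.39943316 102.78163911]
[-6.610e-01 -3.800e-02  4.251e+00 -0.000e+00  3.000e-03 -1.000e-03]
[-1.101 -0.     4.105  0.     0.     0.   ]
[[260.09777317 233.47301094]
 [496.69336216 233.59993829]
 [273.79733753 435.21407842]
 [483.13077167 435.35375161]]
```

View pics/w_e2.png

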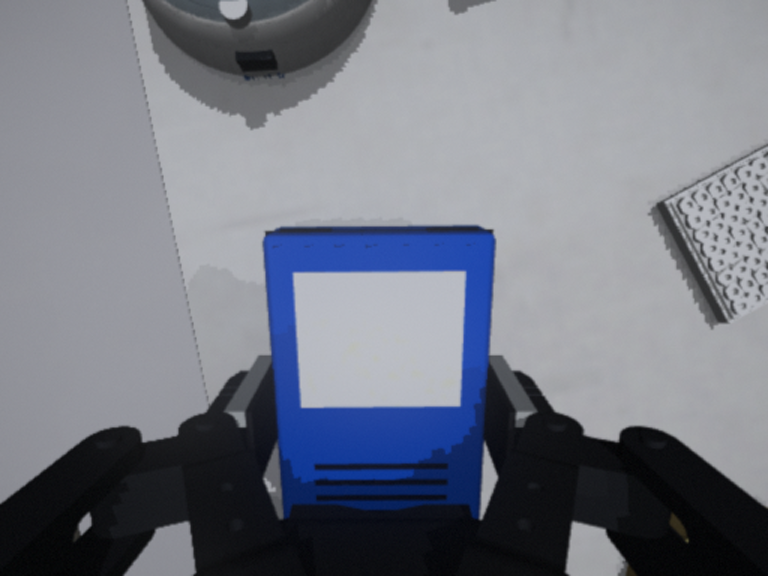

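The box is tilted 15° with no slip: its edges are still at x=267–493 and row 234, matching the projection to within about 1–2 mm. Descending with the near top edge 4.5 mm clear of the lip.

Request:
jog_arm(increments="-0.17 -0.01 1.06 0 0 0 -1; -0.17 -0.01 1.06 0 0 0 -1; -0.16 -0.01 1.06 0 0 0 -1; -0.16 -0.01 1.07 0 0 0 -1; -0.27 0 1.0 0 0 0 -1; -0.27 0 1.0 0 0 0 -1; -0.21 0 0.8 0 0 0 -1; 0 0 0 0 0 0 -1")

```text
clock: 15.75
eef_pos: [602.8, -199.1, 31.1]
tcp_rot: [-3.141, -0.26, -0.195]
contact_force: [0.1, 1.0, -0.8]
opening: 0.712
```

```bash
python3 - <<'E'
from car import *
s,p,R=now()
im=r.grab_frame('top')[:,:,::-1]
cv2.imwrite('pics/t3.png',cv2.resize(im[140:260,260:380],None,fx=5,fy=5,interpolation=cv2.INTER_CUBIC))
print(s['clock'],s['tcp_rot'],s['contact_force']); print('in carrier',Rc.T@(p-C))
a=target(13.3,0,17.5,.262); print(inc(p,R,*a).round(3))
b=target(1.8,0,17.0,.262); print(inc(*a,*b).round(3))
E
```

```text
15.75 [-3.14123665 -0.25968547 -0.19530251] [ 0.08739694  0.97481854 -0.84334796]
in carrier [15.84736891 -0.1208956  31.06686483]
[-0.595 -0.012  1.246 -0.     0.002 -0.   ]
[-1.124  0.    -0.25   0.     0.     0.   ]
```

View pics/t3.png

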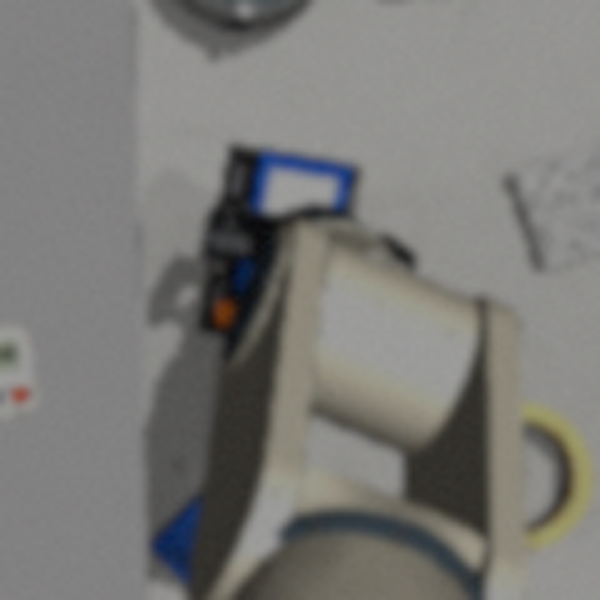

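```bash
python3 - <<'E'
from car import *
s,p,R=now(); ci=r.camera_info('top')
t=lambda q: p+R@np.array(q,float)
f=lambda P:((proj(ci,P)-[260,140])*5+2).round(0)
print('box far top L,R',f([t([50,-31,-19.5]),t([50,31,-19.5])]))
w=lambda q:C+Rc@np.array(q,float)
print('carrier FL FR NL',f([w([67.5,47,4]),w([67.5,-47,4]),w([-67.5,47,4])]))
R0=Ro.from_rotvec(ci['rvec']).as_matrix(); print(-R0.T@ci['tvec'])
E
```

```text
box far top L,R [[265. 149.]
 [356. 165.]]
carrier FL FR NL [[232. 143.]
 [363. 166.]
 [199. 332.]]
[ 511.25852625   15.72976787 1342.16557979]
```

Projections agree with the top view to within about 1 px. Next: lower to just above the floor, then slide under the lip.

Request:
jog_arm(increments="-0.15 0 0.31 0 0 0 -1; -0.15 0 0.31 0 0 0 -1; -0.15 0 0.31 0 0 0 -1; -0.15 0 0.32 0 0 0 -1; 0 0 0 0 0 0 -1; -0.1 0 -0.02 0 0 0 -1; -0.2 0 -0.05 0 0 0 -1; -0.2 0 -0.05 0 0 0 -1")

```text
clock: 16.6
eef_pos: [596.1, -197.9, 19.0]
tcp_rot: [3.142, -0.262, -0.195]
contact_force: [0.4, -0.4, -0.4]
opening: 0.711
```

```bash
python3 - <<'E'
from car import *
s,p,R=now()
print(s['clock'],s['tcp_rot'],s['contact_force'],s['wrist_torque']); print('in carrier',Rc.T@(p-C))
b=target(1.8,0,17.0,.262); print(inc(p,R,*b).round(3))
E
```

```text
16.6 [ 3.14157329 -0.26218641 -0.19517598] [ 0.39859483 -0.44055451 -0.44295345] [ 0.02039023  0.16710493 -0.02756956]
in carrier [ 9.03698113 -0.26274013 19.01107703]
[-0.751 -0.026  0.007  0.    -0.    -0.   ]
```

Request:
jog_arm(increments="-0.15 0 0 0 0 0 -1; -0.15 0 0 0 0 0 -1; -0.15 -0.01 0 0 0 0 -1; -0.1 -0.01 0 0 0 0 -1; -0.1 0 0 0 0 0 -1; -0.1 0 0 0 0 0 -1; 0 0 0 0 0 0 -1; 0 0 0 0 0 0 -1")

```text
clock: 17.4
eef_pos: [589.2, -196.3, 16.9]
tcp_rot: [3.142, -0.262, -0.195]
contact_force: [1.3, 0.2, -0.9]
opening: 0.707
```

```bash
python3 - <<'E'
from car import *
s,p,R=now()
im=r.grab_frame('top')[:,:,::-1]
cv2.imwrite('pics/t4.png',cv2.resize(im[140:260,260:380],None,fx=5,fy=5,interpolation=cv2.INTER_CUBIC))
im=r.grab_frame('wrist')[:,:,::-1]
cv2.imwrite('pics/w_f2.png',cv2.resize(im,(768,576),interpolation=cv2.INTER_CUBIC))
print(s['clock'],s['tcp_rot'],s['contact_force'],s['wrist_torque']); print('in carrier',Rc.T@(p-C))
E
```

```text
17.4 [ 3.14158543 -0.26205255 -0.19516817] [ 1.28916071  0.15384101 -0.91799409] [0.04973446 0.17219353 0.04808905]
in carrier [ 1.91471892 -0.04204536 16.92851153]
```

View pics/w_f2.png

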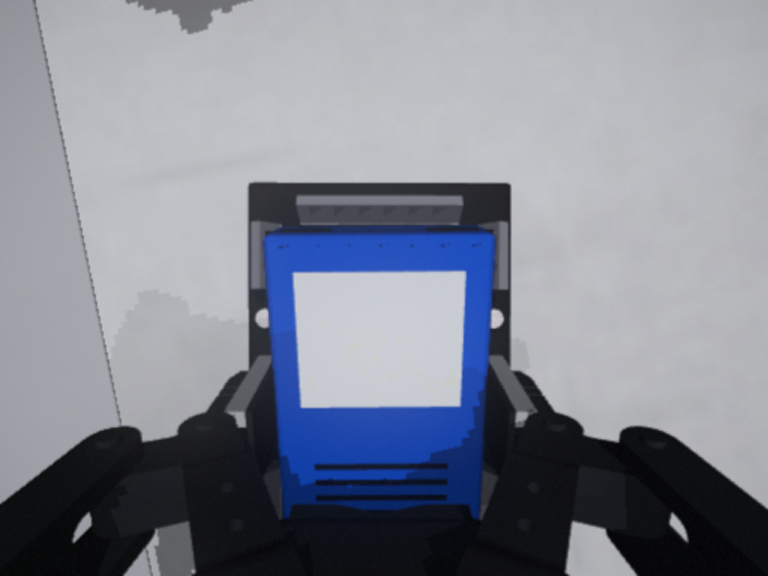

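View pics/t4.png

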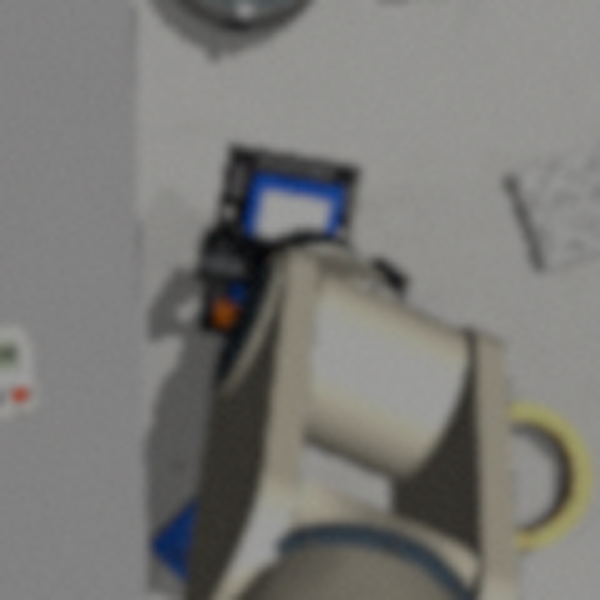

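The wrist view shows the box centred in the carrier: carrier edges at 249 and 510, box edges at 267 and 493. Its near end is under the lip with negligible force. Computing the swing down next.

```bash
python3 - <<'E'
from car import *
s,p,R=now()
P=(p,R)
def T(th,nb,xt=-51.5):
    c,s_=np.cos(th),np.sin(th)
    return target(xt+50*c+19.5*s_,0,nb+50*s_-1.5*c,th)
ths=np.linspace(.262,0,9)[1:]
for i,th in enumerate(ths):
    Q=T(th,5.0-0.7*(i+1)/8); print(th.round(3),inc(*P,*Q).round(3)); P=Q
E
```

```text
0.229 [-0.087 -0.007  0.198  0.    -0.033 -0.   ]
0.196 [-0.066 -0.     0.159  0.    -0.033 -0.   ]
0.164 [-0.066  0.     0.161 -0.    -0.033  0.   ]
0.131 [-0.067  0.     0.163  0.    -0.033 -0.   ]
0.098 [-0.067  0.     0.165 -0.    -0.033  0.   ]
0.066 [-0.067 -0.     0.167  0.    -0.033 -0.   ]
0.033 [-0.067  0.     0.169  0.    -0.033  0.   ]
0.0 [-0.067  0.     0.17  -0.    -0.033 -0.   ]
```

Request:
jog_arm(increments="-0.04 0 0.1 0 -0.017 0 -1; -0.04 0 0.09 0 -0.016 0 -1; -0.03 0 0.08 0 -0.017 0 -1; -0.03 0 0.08 0 -0.016 0 -1; -0.03 0 0.08 0 -0.017 0 -1; -0.03 0 0.08 0 -0.016 0 -1; -0.03 0 0.08 0 -0.016 0 -1; -0.03 0 0.08 0 -0.016 0 -1")

```text
clock: 18.3
eef_pos: [588.0, -196.1, 9.8]
tcp_rot: [3.142, -0.13, -0.195]
contact_force: [0.5, -0.3, -1.1]
opening: 0.711
```

```bash
python3 - <<'E'
from car import *
s,p,R=now()
print(s['clock'],s['tcp_rot'],s['contact_force'],s['wrist_torque']); print('in carrier',Rc.T@(p-C))
def T(th,nb,xt=-51.5):
    c,s_=np.cos(th),np.sin(th)
    return target(xt+50*c+19.5*s_,0,nb+50*s_-1.5*c,th)
print(inc(p,R,*T(0.04,4.6)).round(3),inc(p,R,*T(0.0,4.3)).round(3))
E
```

```text
18.3 [ 3.141591   -0.12967599 -0.19523036] [ 0.52244888 -0.27658423 -1.07026145] [0.07088724 0.11402059 0.01992709]
in carrier [ 0.7041456  -0.04566816  9.7657503 ]
[-0.206 -0.005  0.444  0.    -0.09  -0.   ] [-0.309 -0.005  0.662  0.    -0.13  -0.   ]
```

Request:
jog_arm(increments="-0.05 0 0.1 0 -0.019 0 -1; -0.05 0 0.1 0 -0.019 0 -1; -0.05 0 0.1 0 -0.019 0 -1; -0.04 0 0.1 0 -0.019 0 -1; -0.04 0 0.09 0 -0.018 0 -1; -0.04 0 0.09 0 -0.018 0 -1; -0.04 0 0.08 0 -0.018 0 -1; 0 0 0 0 0 0 -1")

```text
clock: 19.1
eef_pos: [585.9, -195.7, 2.9]
tcp_rot: [3.142, -0.0, -0.195]
contact_force: [0.0, -0.4, -0.6]
opening: 0.713
```

```bash
python3 - <<'E'
from car import *
s,p,R=now()
im=r.grab_frame('wrist')[:,:,::-1]
cv2.imwrite('pics/w_g2.png',cv2.resize(im,(768,576),interpolation=cv2.INTER_CUBIC))
print(s['clock'],s['tcp_rot'],s['contact_force'],s['wrist_torque']); print('in carrier',Rc.T@(p-C))
E
```

```text
19.1 [ 3.14155507e+00 -4.47983873e-04 -1.95112311e-01] [ 0.01523248 -0.3659944  -0.59461865] [ 0.00263783  0.00112155 -0.03834619]
in carrier [-1.45848805 -0.0425235   2.91245461]
```

View pics/w_g2.png

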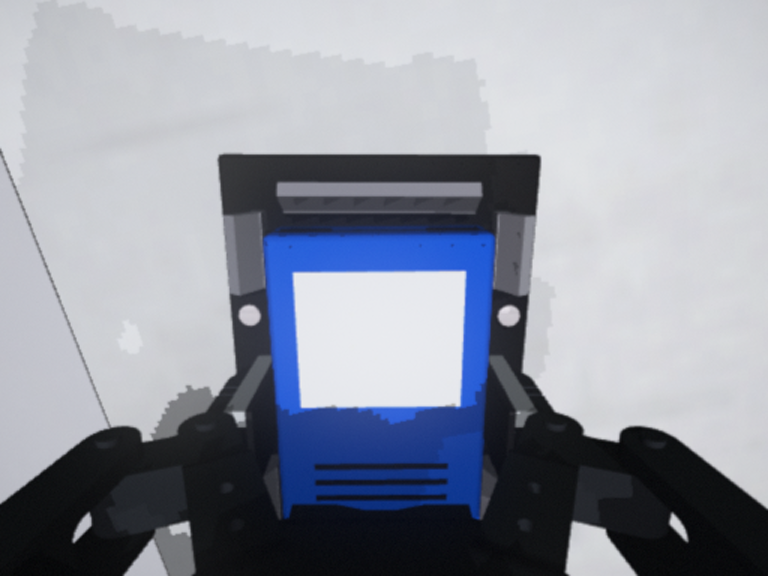

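The box is flat and centred between the guides, with its far edge clear of the far wall and about 0.4 mm above the floor. I'll lower until it touches, then open.

Request:
jog_arm(increments="0 0 0.03 0 0 0 -1; 0 0 0.03 0 0 0 -1; 0 0 0.02 0 0 0 -1; 0 0 0 0 0 0 -1; 0 0 0 0 0 0 0.5; 0 0 0 0 0 0 1; 0 0 0 0 0 0 1; 0 0 0 0 0 0 1")

```text
clock: 19.95
eef_pos: [585.4, -195.6, 2.2]
tcp_rot: [-3.142, -0.001, -0.195]
contact_force: [-0.2, -0.9, 0.7]
opening: 1.0
```

Request:
jog_arm(increments="0 0 0 0 0 0 1; 0 0 -0.3 0 0 0 1; 0 0 -0.7 0 0 0 1; 0 0 -1.5 0 0 0 1; 0 0 -2.5 0 0 0 1; 0 0 -3 0 0 0 1; 0 0 -3.5 0 0 0 1; 0 0 -3.5 0 0 0 1")

```text
clock: 20.75
eef_pos: [585.2, -195.5, 154.8]
tcp_rot: [3.142, -0.002, -0.195]
contact_force: [0.0, 0.7, 0.5]
opening: 1.001
```

Request:
jog_arm(increments="-1 0 -3 0 0 0 1; -1 0 -3 0 0 0 1; -1 0 -2 0 0 0 1; -1 0 -1 0 0 0 1; 0 0 0 0 0 0 1; 0 0 0 0 0 0 1; 0 0 0 0 0 0 1; 0 0 0 0 0 0 1")

```text
clock: 21.55
eef_pos: [545.8, -187.7, 241.0]
tcp_rot: [-3.141, 0.001, -0.195]
contact_force: [-0.4, -0.6, -0.2]
opening: 0.999
```

```bash
python3 - <<'E'
from car import *
s,p,R=now(); ci=r.camera_info('wrist')
im=r.grab_frame('wrist')[:,:,::-1]
cv2.imwrite('pics/w_h2.png',cv2.resize(im,(768,576),interpolation=cv2.INTER_CUBIC))
cv2.imwrite('pics/w_h3.png',cv2.resize(im[80:290,180:330],None,fx=2.8,fy=2.8,interpolation=cv2.INTER_CUBIC))
print(s['clock'],p,s['contact_force'],s['opening'])
w=lambda q:C+Rc@np.array(q,float)
hsv=cv2.cvtColor(im,cv2.COLOR_BGR2HSV); m=cv2.inRange(hsv,(105,120,60),(130,255,255))
n,l,st,ce=cv2.connectedComponentsWithStats(m)
for k in range(1,n):
    if st[k,4]>300: print(st[k]); ys,xs=np.where(l==k); print([(Rc.T@(ray(ci,q,22)-C)).round(1) for q in cv2.boxPoints(cv2.minAreaRect(np.c_[xs,ys].astype(np.float32)))])
E
```

```text
21.55 [ 545.76709884 -187.67137122  240.96442142] [-0.37632885 -0.63823427 -0.22326544] 0.9993191797679224
[ 225   85   57   85 3091]
[array([48. , 30.4, 22. ]), array([ 48. , -30.4,  22. ]), array([-44.7, -32.6,  22. ]), array([-44.7,  32.6,  22. ])]
[ 212  242   80   78 2154]
[array([-214.2,   55.8,   22. ]), array([-131.3,   -4.3,   22. ]), array([-170.4,  -50.5,   22. ]), array([-258.1,    8.5,   22. ])]
```

View pics/w_h2.png

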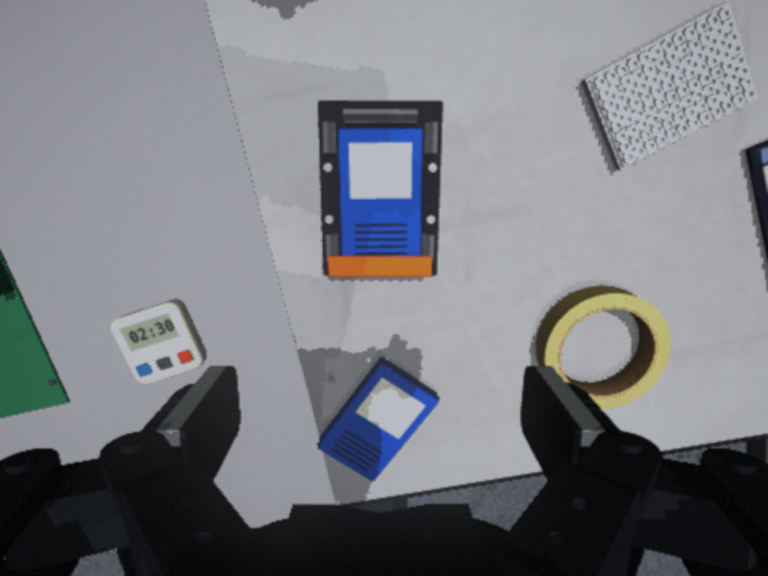

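The box lies flat in the carrier: its far edge is at +48 mm (48.5 if its near end is against the wall as planned), its sides are at ±31, and its near end is under the lip. One quick check on the bystanders, then I'll hand in.

```bash
python3 - <<'E'
from h import *
a=cv2.imread('pics/top0.png'); b=r.grab_frame('top')[:,:,::-1]
for n,(u,v) in dict(timer=(258,215),bottle=(252,128),petri=(155,231),tape=(363,235)).items():
    t=a[v-14:v+15,u-14:u+15]; s=b[v-20:v+21,u-20:u+21]
    q=cv2.matchTemplate(np.ascontiguousarray(s),t,cv2.TM_CCOEFF_NORMED); print(n,cv2.minMaxLoc(q)[1],np.array(cv2.minMaxLoc(q)[3])-6)
r.sign_off()
E
```

```text
timer 0.9928597211837769 [0 0]
bottle 0.9980442523956299 [0 0]
petri 0.9865217804908752 [0 0]
tape 0.3648321330547333 [-1  0]
the job is handed in; nothing more can be done
```

The slide box now lies in the black carrier with its near end under the orange lip, and the job is handed in. The clock read about 21.6 s, against the 51 s limit.

- **Drawing out:** I pressed the shut fingers on the ribs with roughly 6–11 N and pulled the box about 87 mm. Its centre ended about 32 mm in front of the stall mouth.
- **Placing:** I gripped it across its width, lifted it and tilted the far end up 15°. The near end went down and under the lip, and the far end then swung flat. I lowered it to the floor, opened the fingers and backed away. Forces in the carrier stayed at about 1 N.
- **Final checks:** the far edge measured at +48 mm along the carrier, where 48.5 mm was expected, and the sides at about ±31 mm, so it is centred. The robot was touching nothing, about 240 mm above the bench.
- **Bystanders:** timer, bottle and dish showed no movement against the first top image. The tape's image match failed (score 0.36). My guess is that the arm blocked the view, but I did not confirm it. The arm never came down near the tape, and the last wrist view shows it lying flat near its original spot.

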